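# Close a dosing bottle and lock it in the anti-tip rack

### The arm

A 6-joint arm with a two-finger parallel gripper is mounted at the origin on the work surface. World frame = base frame: x ahead of the robot, y to its left, z up, the work surface at z = 0. Lengths are in m, angles in rad, forces in N, time in s.
With the tool pointing down it reaches from about 0.35 to 0.975 m from the base axis. Payload 4.9 kg.
Tool frame: the origin (TCP) lies on the centre line of the jaws, within the pads' length; the fingertips stand ctrl.tcp_to_tips ahead of it and the grasp point (between the pads) lies 3 mm ahead of it (ctrl.tcp_to_tips is the distance from the TCP to the fingertips, in m); z points along the fingers, y is the direction in which the jaws open and shut (so a half turn about z gives the same grasp; the last joint's range is limited). The gripper opens to 85 mm and grips with 20 to 120 N. Pads are 22 mm wide; open, the fingers measure 114 mm over their backs; the gripper's body (76 mm by 85 mm) begins 54 mm behind the grasp point. The pads swing forward as they close: fully open they stand 13 mm farther back than shut.
Start: joints at [1.145, 0.053, 1.613, -0, 1.476, -0.119], TCP at [0.189, 0.596, 0.253] pointing down, gripper open.
Joint ranges: [-3.01, 3.01], [-1.01, 2.22], [0.06, 2.58], [-1.02, 4.17], [0.09, 2.62], [-3.14, 3.14]. Speed limits (rad/s): [2.57, 2.57, 3.14, 3.14, 3.14, 3.14].

### API

Orientations are given as a rotation vector (axis times angle).
In Python, from station import ctrl, vision gives the robot as it stands.
- The arm moves only by the tool jog_arm, never from a script. Its argument "deltas" is a list of rows, each a list of 7 numbers: the turn, a rotation vector about the tool's x, y, z in rad, then the shift along the tool's x, y, z in cm, then the opening, from 0 (shut) to 1 (fully open). A call has 1 to 12 rows; each row shifts and turns the commanded pose from where the row before left it, along the tool's axes as they then stand; what a row does not reach is not made up. A row lasts 1/12 s, in which the tool goes at most 41.7 mm and 7.16 degrees, less where a joint would pass 70% of its speed; a pose out of reach is approached as far as the arm can. A call with a gripper value outside its range is refused whole. The fingers move at their own pace and stop on an object; "grip_force" is the grip in N (left out, the last holds). Time passes only in rows, so rows that do not move let the fingers close. It gives the time, the measured TCP pose, the force and the opening at its end, in the units of the state.
- ctrl.get_obs(): the state, without advancing time (a new reading comes with each control period).
- vision.get_image(name): name is "scene" or "top" or "wrist"; returns (picture, depth): 420x560x3 uint8, red, green, blue; 420x560 float32, m along the optical axis (not along the pixel's ray), 0 where there is no reading.
- vision.calibration(name): a dict with "fx", "fy", "cx", "cy" (pixels), "rvec" (rotation vector, rad) and "tvec" (3), from world to camera coordinates, as OpenCV has them; the wrist camera has in their place "hand_eye" (4x4, takes a point from camera to tool coordinates, whose origin is the TCP and whose axes are the flange's). Camera axes: x right, y down, z forward; pixel columns grow to the right and rows downward; lengths in m; the calibration is good to about 2 mm. A picture is of the moment at which its call begins: read the wrist's pose just before it. calibration takes no time and is no camera call.
- ctrl.finish_job(): hands the job in, once; it reports no verdict.
The state is a dict: "t": time; "q": joint angles; "dq": joint speeds; "effort": joint torques, N m; "tool_pos": TCP position; "tool_rot": TCP orientation; "contact_force": force on the tool from outside, world axes, zero at the start; "wrist_torque": the same for the moment, N m; "opening": finger opening in m.
Only numpy, scipy, OpenCV 4.12 (cv2) and the standard library are available. Lean on these libraries where they do the work, as an engineer would, in place of code of your own. Each camera call takes 0.05 s, during which the arm holds its last target. There are 200 camera calls.

### The job

First press the blue-capped dosing bottle's raised cap fully down where it stands, and only then pull the red stop knob on the blue rack all the way up. Slide the bottle, standing upright with its neck in the slot and its body under the plate, in through the mouth and round the bend to the very end of the slot, then push the red knob fully down again to lock it in. Leave the yellow-capped bottle, the tin and the brush where they are.

Things in the scene. Friction and masses are not known exactly. Their poses are not given: they have to be found in the camera images.
- bottle: White dosing bottle with a blue band and blue cap, loose, about 260 g. Origin: centre of its underside, z up. Body 72 mm diameter up to 86 mm, conical shoulder from 86 to 100 mm, neck 28 mm diameter from 100 to 148 mm, then the cap.
- cap (a joint): Push-pull cap of the bottle, a blue cylinder 26 mm diameter and 22 mm high that slides along the neck's axis: 0 = fully down (closed, cap top 172 mm above the bottle's underside), 0.012 m = fully up (open). Stays where it is left; about 5 N moves it.
- cap_top (a point): Centre of the top face of the bottle's cap.
- rack: Fixed blue plate on five 12 mm posts, underside 106 and top 114 mm above the bench. Origin on the bench; plate spans its x -70..150, y -80..80 mm. An L-shaped slot 36 mm wide: centre line from the mouth at (0,-80) to the bend (0,20), then along +x; a neck touching the closed end is at (94,20). Posts (x,y): (-63,-73) (62,-73) (143,-73) (-63,73) (143,73); a 6 mm bar joins the last two.
- slot_mouth (a point): Middle of the slot's mouth, at the plate's edge, on the height of the plate's top.
- slot_corner (a point): Where the slot's two centre lines meet (the bend), on the height of the plate's top.
- slot_end (a point): On the slot's centre line at its closed end, where the neck's axis belongs, on the height of the plate's top.
- dock (a point): Point on the bench right below slot_end, where the centre of the bottle's underside belongs.
- stop (a joint): Stop pin beside the slot's first leg, sliding vertically: 0 = fully down (its 12 mm steel pin reaches 38 mm below the plate's top and bars the way of the bottle's body), 0.028 m = fully up (way free). Stays where it is left; about 5 N moves it.
- stop_top (a point): Centre of the top face of the stop's red knob, a cylinder 22 mm diameter and 22 mm high; with the pin down the top face is 23.5 mm above the plate. The knob's axis stands at (-34,-30) mm in the rack's frame.
- yellow_bottle: Bystander: bottle of the same shape with a yellow band and yellow cap (shut, total height 172 mm). Origin: centre of its underside.
- tin: Bystander: closed tin with red label, 70 mm diameter, 85 mm high. Origin: centre of its underside.
- brush: Bystander: paint brush lying on the bench along its x, about 220 mm long.
Things that resemble listed ones, but are neither listed nor needed, are in the scene too. What is shaped like the bottle but orange or purple is not meant.

How it is judged:
By the outcome, as a careful person would: the job done as asked, in the order asked, and still so for the second after the job is handed in, with the robot touching nothing.
It also fails if it takes over 64 s, if anything falls off the work surface, if the arm or the gripper's body presses on something with over 40 N, if the wrist force passes 120 N, or if a joint passes its speed limit or range.

## Working session

There is one attempt and no reset: what is moved stays moved. The work goes in short steps, Python scripts to look and compute and a tool call to move; the robot and the scene stay as the last step left them, time stands still between calls to the robot, and variables do not carry over. Pictures are saved under pics/ and viewed, about 8 in all and at most 12, crops included, and the job is handed in when it is done.

Besides the shell and the picture viewer there is one more tool, called after ">>>" as name(argument=value, ...) on one line, values as JSON. jog_arm: Moves the arm, as the interface text tells. Its arguments: {"type":"object","properties":{"deltas":{"type":"array"},"grip_force":{"type":"number"}},"required":["deltas"]}

```bash
mkdir -p pics
cat > h.py <<'E'
import numpy as np, cv2
from station import ctrl, vision
from scipy.spatial.transform import Rotation as R
def cam(name,obs=None):
    c=vision.calibration(name)
    K=np.array([[c['fx'],0,c['cx']],[0,c['fy'],c['cy']],[0,0,1]])
    if name=='wrist':
        H=np.array(c['hand_eye']); T=np.eye(4); T[:3,:3]=R.from_rotvec(obs['tool_rot']).as_matrix(); T[:3,3]=obs['tool_pos']
        W=T@H
    else:
        r=R.from_rotvec(np.ravel(c['rvec'])).as_matrix(); t=np.ravel(c['tvec'])
        W=np.eye(4); W[:3,:3]=r.T; W[:3,3]=-r.T@t
    return K,W
def grab(name):
    o=ctrl.get_obs(); im,d=vision.get_image(name); K,W=cam(name,o); return im,d,K,W
def ray(K,W,uv,z):
    uv=np.atleast_2d(uv).astype(float)
    d=np.c_[uv,np.ones(len(uv))]@np.linalg.inv(K).T@W[:3,:3].T
    s=(z-W[2,3])/d[:,2]
    return W[:3,3]+s[:,None]*d
def cloud(d,K,W):
    v,u=np.mgrid[:d.shape[0],:d.shape[1]]
    p=np.stack([u,v,np.ones_like(u)],-1)@np.linalg.inv(K).T*d[...,None]
    return p@W[:3,:3].T+W[:3,3]
def proj(K,W,P):
    P=np.atleast_2d(P); c=(P-W[:3,3])@W[:3,:3]; q=c@K.T; return q[:,:2]/q[:,2:]
def save(name,im): cv2.imwrite('pics/'+name+'.png',cv2.cvtColor(im,cv2.COLOR_RGB2BGR))
E
python3 - <<'E'
from h import *
o=ctrl.get_obs(); print({k:np.round(v,3) for k,v in o.items()}, ctrl.tcp_to_tips)
for n in('top','scene'):
    im,d,K,W=grab(n); save(n+'0',im); np.savez('/tmp/'+n,im=im,d=d,K=K,W=W); print(n,np.round(W,3).tolist(),K[0,0])
E
```

```text
{'t': np.float64(0.0), 'q': array([ 1.145,  0.053,  1.614, -0.   ,  1.476, -0.119]), 'dq': array([ 0.002, -0.001,  0.   ,  0.001,  0.001,  0.002]), 'effort': array([ 2.0000e-03, -3.9368e+01, -3.7018e+01,  0.0000e+00,  7.0000e-03,
       -0.0000e+00]), 'tool_pos': array([0.189, 0.595, 0.252]), 'tool_rot': array([-4.800e-01, -3.104e+00,  3.000e-03]), 'contact_force': array([ 0.319, -0.13 ,  0.813]), 'wrist_torque': array([-0.025,  0.012, -0.016]), 'opening': np.float64(0.086)} 0.022
top [[0.008, -0.984, 0.176, 0.384], [-0.999, -0.013, -0.032, -0.078], [0.034, -0.175, -0.984, 1.059], [0.0, 0.0, 0.0, 1.0]] 407.40722442102356
scene [[-0.498, 0.615, -0.611, 1.104], [0.867, 0.346, -0.359, 0.214], [-0.01, -0.708, -0.706, 0.751], [0.0, 0.0, 0.0, 1.0]] 474.46039297617403
```

View pics/top0.png

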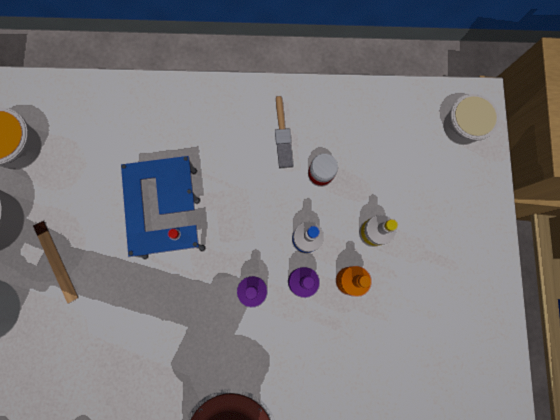

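View pics/scene0.png

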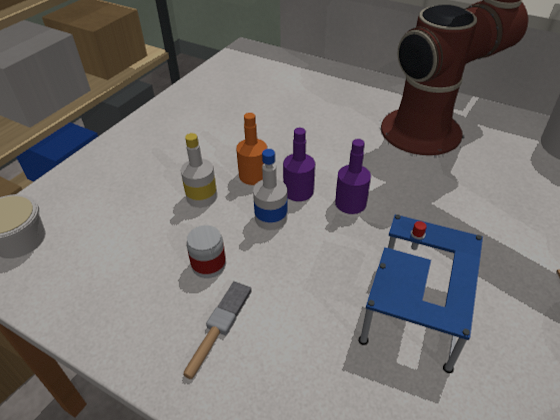

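The top view (image up = +x, left = +y) shows the rack at (160,205), with its slot mouth facing right at (205,220), and the red knob at (174,234). The blue-capped bottle is at (308,237), cap at (313,232). Around it are the yellow bottle (380,230), the tin (322,168), purple ones at (252,290) and (304,282), and the orange one (354,281).

```bash
cat > m.py <<'E'
from h import *
for n in('top','scene'):
    z=np.load('/tmp/%s.npz'%n); im,d,K,W=[z[k] for k in('im','d','K','W')]
    P=cloud(d,K,W); hsv=cv2.cvtColor(im,cv2.COLOR_RGB2HSV).astype(int); H,S,V=hsv[...,0],hsv[...,1],hsv[...,2]
    zz=P[...,2]
    ok=(d>0)&(P[...,0]>0.15)&(P[...,0]<0.9)
    blue=(H>100)&(H<125)&(S>150)&(V>60)&ok
    pl=blue&(abs(zz-.114)<.012)&(P[...,1]>0.05)
    m=pl.astype(np.uint8); k,l,st,c=cv2.connectedComponentsWithStats(m); i=1+st[1:,4].argmax(); m=(l==i).astype(np.uint8)
    print(n,'plate z',np.median(zz[m>0]))
    cn=max(cv2.findContours(m,cv2.RETR_EXTERNAL,cv2.CHAIN_APPROX_NONE)[0],key=cv2.contourArea)
    w=ray(K,W,cn[:,0]+0.0,.114)[:,:2]
    (cx,cy),(a,b),ang=cv2.minAreaRect((w*1000).astype(np.float32)); print(' plate rect',cx,cy,a,b,ang)
    def blob(mask,z,name):
        k,l,st,c=cv2.connectedComponentsWithStats(mask.astype(np.uint8))
        for i in range(1,k):
            if st[i,4]>12: print(' ',name,c[i].round(1),st[i].tolist(),ray(K,W,c[i],z)[0].round(4),'depthmed',np.median(P[l==i],0).round(4),'zmax',zz[l==i].max().round(3))
    red=((H<6)|(H>174))&(S>150)&(V>80)&ok&(zz>.11)
    blob(red,.1375,'knob')
    cap=blue&(zz>.14)
    blob(cap,.184,'cap')
    band=blue&(zz<.095)&(P[...,1]<0.05)&(zz>.0)
    blob(band,.05,'band')
    yc=(H>20)&(H<32)&(S>150)&ok&(zz>.14); blob(yc,.172,'ycap')
    for nm,lo,hi in(('orange',5,18),('purple',128,150)):
        blob((H>=lo)&(H<=hi)&(S>150)&ok&(zz>.13)&(P[...,1]<.1),.17,nm)
E
python3 m.py
```

```text
top plate z 0.11465988773116526
 plate rect 549.653076171875 167.86749267578125 219.1865997314453 159.28842163085938 8.663111686706543
  knob [172.9 233.2] [169, 229, 9, 9, 66] [0.4813 0.1269 0.1375] depthmed [0.4815 0.1267 0.138 ] zmax 0.141
  cap [312.9 231.6] [308, 226, 11, 12, 99] [ 0.483  -0.1836  0.184 ] depthmed [ 0.4822 -0.1836  0.1846] zmax 0.189
  ycap [390.7 224.8] [385, 220, 12, 11, 105] [ 0.5016 -0.3579  0.172 ] depthmed [ 0.5013 -0.3577  0.1726] zmax 0.177
  orange [362.6 281.2] [355, 275, 16, 13, 171] [ 0.3784 -0.2921  0.17  ] depthmed [ 0.3787 -0.2928  0.1718] zmax 0.178
  purple [307.3 282.2] [301, 276, 14, 13, 143] [ 0.3752 -0.1724  0.17  ] depthmed [ 0.3757 -0.1716  0.1723] zmax 0.176
  purple [251.1 292.2] [245, 286, 13, 13, 135] [ 0.3535 -0.0522  0.17  ] depthmed [ 0.3539 -0.0521  0.1721] zmax 0.176
scene plate z 0.11502630885929033
 plate rect 549.07373046875 170.850341796875 219.90774536132812 158.02915954589844 8.538468360900879
  knob [419.8 225.5] [414, 222, 12, 8, 79] [0.4809 0.1304 0.1375] depthmed [0.4819 0.1306 0.1384] zmax 0.141
  cap [268.  156.2] [262, 149, 12, 15, 151] [ 0.4927 -0.1759  0.184 ] depthmed [ 0.4888 -0.1794  0.1815] zmax 0.187
  band [270.6 213.6] [254, 202, 33, 20, 369] [ 0.5111 -0.1633  0.05  ] depthmed [ 0.5098 -0.1633  0.0433] zmax 0.063
  ycap [191.3 140.3] [186, 134, 12, 14, 135] [ 0.5115 -0.3484  0.172 ] depthmed [ 0.5063 -0.3534  0.1682] zmax 0.175
  orange [249.5 123.6] [244, 113, 12, 22, 225] [ 0.4007 -0.278   0.17  ] depthmed [ 0.3846 -0.2896  0.1562] zmax 0.176
  purple [299.1 139. ] [294, 128, 11, 23, 231] [ 0.3977 -0.1592  0.17  ] depthmed [ 0.3822 -0.1674  0.1569] zmax 0.175
  purple [356.7 150.9] [350, 140, 14, 23, 242] [ 0.3769 -0.0398  0.17  ] depthmed [ 0.36   -0.0459  0.1554] zmax 0.176
```

>>> jog_arm(deltas=[[0,0,-0.0914,0,0,0,0],[0,0,-0.0914,0,0,0,0],[0,0,-0.0914,0,0,0,0],[0,0,-0.0914,0,0,0,0],[0,0,-0.0914,0,0,0,0],[0,0,0,-1,-2,-0.2,0],[0,0,0,-1.5,-3,-0.2,0],[0,0,0,-1.5,-3,-0.2,0],[0,0,0,-1.5,-3,-0.2,0],[0,0,0,-1.5,-3,-0.2,0],[0,0,0,-1.5,-3,-0.2,0],[0,0,0,-1.5,-3,-0.2,0]])

```text
t: 1.1
tool_pos: [0.3179, 0.4114, 0.2668]
tool_rot: [0.236, -3.132, 0.001]
contact_force: [-0.4, 0.3, -0.6]
opening: -0.0002
```

>>> jog_arm(deltas=[[0,0,0,-1.5,-3,-0.2,0],[0,0,0,-1.5,-3,-0.2,0],[0,0,0,-1.5,-3,-0.2,0],[0,0,0,-1.5,-3,-0.2,0],[0,0,0,-1.5,-3,-0.2,0],[0,0,0,-1.5,-3,-0.2,0],[0,0,0,-1.5,-3,-0.2,0],[0,0,0,-1.5,-3,-0.2,0],[0,0,0,-1.5,-3,-0.2,0],[0,0,0,-1.0,-2.8,-0.2,0],[0,0,0,0,-1,0,0],[0,0,0,0,0,0,0]])

```text
t: 2.1
tool_pos: [0.5073, 0.1283, 0.2868]
tool_rot: [0.23, -3.132, 0.0]
contact_force: [-0.2, -0.1, -0.5]
opening: 0.0003
```

```bash
cat > goto.py <<'E'
from h import *
import sys
A=[8.6+90]
def rel(target,yaw=98.6):
    "target TCP (mm) -> shift in cm along present tool axes, turn needed"
    o=ctrl.get_obs(); M=R.from_rotvec(o['tool_rot']).as_matrix(); a=np.radians(yaw)
    y=np.array([np.cos(a),np.sin(a),0]); zt=np.array([0,0,-1.]); G=np.c_[np.cross(y,zt),y,zt]
    turn=R.from_matrix(M.T@G).as_rotvec()
    dp=np.array(target)/1000-o['tool_pos']
    print('t',round(float(o['t']),2),'pos',(o['tool_pos']*1000).round(1),'F',np.round(o['contact_force'],1),'open',round(float(o['opening'])*1000,1),'turn',turn.round(4),'shift cm (in turned tool axes)',(dp@G*100).round(2))
E
python3 - <<'E'
from goto import *
rel((482,-182,300))
im,d,K,W=grab('wrist'); save('wrist1',im); np.savez('/tmp/wrist1',im=im,d=d,K=K,W=W)
E
```

```text
t 2.1 pos [507.3 128.3 286.8] F [-0.2 -0.1 -0.5] open 0.3 turn [-0.0002 -0.0012 -0.0035] shift cm (in turned tool axes) [  7.15 -30.3   -1.32]
```

View pics/wrist1.png

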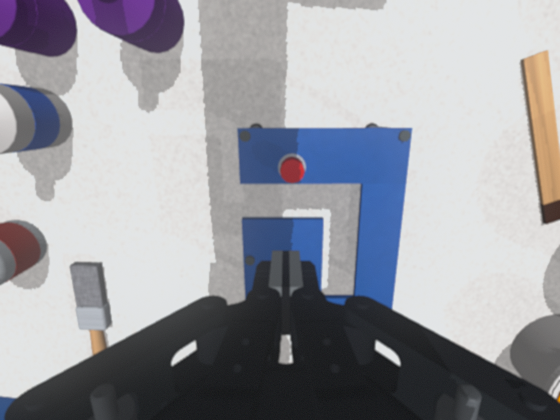

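The wrist view shows the rack plate from (240,128) to (411,128), the knob at (292,170), the slot mouth on the left edge at rows 184–217, and the bend around (340,200). Everything needed to refine the rack pose is visible.

```bash
cat > rack.py <<'E'
from h import *
def rackfit(f):
    z=np.load(f); im,d,K,W=[z[k] for k in('im','d','K','W')]
    hsv=cv2.cvtColor(im,cv2.COLOR_RGB2HSV).astype(int);H,S,V=hsv[...,0],hsv[...,1],hsv[...,2]
    P=cloud(d,K,W)
    m=((H>100)&(H<125)&(S>150)&(V>40)&(abs(P[...,2]-.114)<.006)); m[250:]&=False
    m=cv2.morphologyEx(m.astype(np.uint8),cv2.MORPH_CLOSE,np.ones((3,3)))
    cn=max(cv2.findContours(m,cv2.RETR_EXTERNAL,cv2.CHAIN_APPROX_NONE)[0],key=cv2.contourArea)[:,0]
    w=ray(K,W,cn,.114)[:,:2]*1000
    # start from top/scene pose, assign contour points to known edges, solve yaw+shift
    from scipy.optimize import least_squares
    p=np.array([509.8,163.4,np.radians(8.6)])
    E=[(0,-70,-65,75),(0,-18,-75,30),(0,18,-75,-5),(1,-80,-65,-22),(1,80,-60,20),(1,38,-10,20),(1,2,25,60)] # axis,value,range of other
    def loc(p): c,s=np.cos(p[2]),np.sin(p[2]); q=w-p[:2]; return np.c_[q[:,0]*c+q[:,1]*s,-q[:,0]*s+q[:,1]*c]
    for it in range(4):
        q=loc(p); sel=[(np.where((abs(q[:,a]-v)<7)&(q[:,1-a]>lo)&(q[:,1-a]<hi)&(cn[:,1]<245))[0],a,v) for a,v,lo,hi in E]
        f=lambda p:np.concatenate([(loc(p)[i,a]-v)/np.sqrt(max(len(i),1)) for i,a,v in sel])
        p=least_squares(f,p,loss='soft_l1').x
    q=loc(p); print('rack',p[:2].round(1),np.degrees(p[2]).round(2),'res',[(len(i),(q[i,a]-v).mean().round(1)) for i,a,v in sel])
    red=((H<6)|(H>174))&(S>150)&(V>80)&(P[...,2]>.125)
    k,l,st,c=cv2.connectedComponentsWithStats(red.astype(np.uint8)); i=1+st[1:,4].argmax()
    zt=np.percentile(P[l==i][:,2],95); print('knob',c[i].round(1),st[i],'ztop',zt.round(4),ray(K,W,c[i],.1375)[0].round(4),np.median(P[l==i],0).round(4))
    for n,v in dict(mouth=(0,-80),corner=(0,20),end=(94,20),knob=(-34,-30),pre=(0,-140)).items():
        c,s=np.cos(p[2]),np.sin(p[2]); print(n,(p[0]+v[0]*c-v[1]*s).round(1),(p[1]+v[0]*s+v[1]*c).round(1))
rackfit('/tmp/wrist1.npz')
E
python3 rack.py
```

```text
rack [509.8 163.5] 8.68 res [(90, np.float64(2.7)), (56, np.float64(-2.7)), (0, np.float64(nan)), (0, np.float64(nan)), (77, np.float64(-1.6)), (29, np.float64(1.5)), (0, np.float64(nan))]
knob [291.8 170.4] [281 160  23  22 397] ztop 0.1388 [0.4795 0.1297 0.1375] [0.4794 0.1296 0.1376]
mouth 521.8 84.4
corner 506.8 183.2
end 599.7 197.4
knob 480.7 128.7
pre 530.9 25.1rack.py:19: RuntimeWarning: Mean of empty slice.
  q=loc(p); print('rack',p[:2].round(1),np.degrees(p[2]).round(2),'res',[(len(i),(q[i,a]-v).mean().round(1)) for i,a,v in sel])
  ret = ret.dtype.type(ret / rcount)
```

>>> jog_arm(deltas=[[0,0,0,0,-1,-0.1,0],[0,0,0,0.3,-3,-0.2,0],[0,0,0,0.5,-3,-0.2,0],[0,0,0,0.5,-3,-0.2,0],[0,0,0,0.5,-3,-0.2,0],[0,0,0,0.5,-3,-0.2,0],[0,0,0,0.5,-3,-0.2,0],[0,0,0,0.3,-2,0,0],[0,0,0,0.2,-1.5,0,0],[0,0,0,0,-1,0,0],[0,0,0,0,0,0,0],[0,0,0,0,0,0,0]])

```text
t: 3.15
tool_pos: [0.5095, -0.1064, 0.3002]
tool_rot: [0.237, -3.132, -0.001]
contact_force: [0.6, 0.3, -0.2]
opening: -0.0002
```

Run:
```python
from goto import *
rel((482,-182,300))
im,d,K,W=grab('wrist'); save('wrist2',im); np.savez('/tmp/wrist2',im=im,d=d,K=K,W=W)
print('proj',proj(K,W,[[.482,-.182,.184]]))
hsv=cv2.cvtColor(im,cv2.COLOR_RGB2HSV).astype(int);H,S,V=hsv[...,0],hsv[...,1],hsv[...,2]; P=cloud(d,K,W)
b=((H>100)&(H<125)&(S>150)&(V>50)&(P[...,2]>.14)).astype(np.uint8)
k,l,st,c=cv2.connectedComponentsWithStats(b)
for i in range(1,k):
    if st[i,4]>20: print(c[i],st[i],np.percentile(P[l==i][:,2],[5,50,95]).round(4),np.median(P[l==i],0).round(4),ray(K,W,c[i],.184)[0].round(4))
```

```text
t 3.15 pos [ 509.5 -106.4  300.2] F [ 0.6  0.3 -0.2] open -0.2 turn [ 0.0007 -0.0002  0.0007] shift cm (in turned tool axes) [ 3.85 -7.07  0.02]
proj [[192.60388018 162.92960648]]
[192.39271255 162.20242915] [177 147  31  31 741] [0.1827 0.1839 0.1851] [ 0.4815 -0.1822  0.1839] [ 0.4815 -0.1822  0.184 ]
```

View pics/wrist2.png

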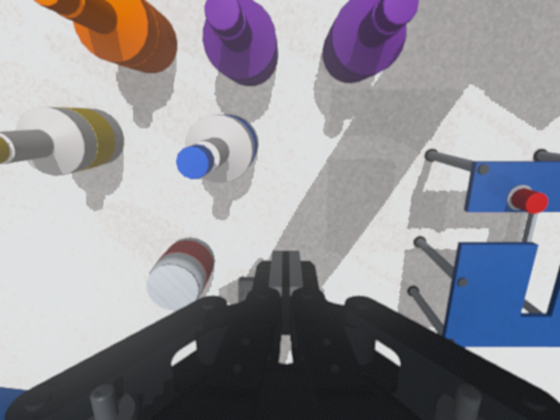

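The cap top is at (192,162) with measured height 184 mm, as expected for the raised cap, at (481.5, −182.2). It is clear of its neighbours. Next I move above it and press.

>>> jog_arm(deltas=[[0,0,0,1,-2,0.5,0],[0,0,0,1,-2,1.5,0],[0,0,0,1,-2,2,0],[0,0,0,0.9,-1.08,2,0],[0,0,0,0,0,1.5,0],[0,0,0,0,0,0.5,0],[0,0,0,0,0,0,0],[0,0,0,0,0,0,0]], grip_force=40)

```text
t: 3.87
tool_pos: [0.4821, -0.1821, 0.2209]
tool_rot: [-0.238, 3.132, -0.0]
contact_force: [-0.5, 0.0, 0.7]
opening: -0.0002
```

Run:
```python
from goto import *
rel((481.5,-182.2,206))
```

```text
t 3.87 pos [ 482.1 -182.1  220.9] F [-0.5  0.   0.7] open -0.2 turn [-0.0001  0.0005  0.0017] shift cm (in turned tool axes) [ 0.06 -0.    1.49]
```

>>> jog_arm(deltas=[[0,0,0,0.05,0,0.8,0],[0,0,0,0,0,0.5,0],[0,0,0,0,0,0.4,0],[0,0,0,0,0,0.3,0],[0,0,0,0,0,0.3,0],[0,0,0,0,0,0,0]])

```text
t: 4.37
tool_pos: [0.4814, -0.1829, 0.1974]
tool_rot: [-0.236, 3.132, -0.0]
contact_force: [0.1, 0.5, 2.3]
opening: 0.0
```

>>> jog_arm(deltas=[[0,0,0,0,0,0.2,0],[0,0,0,0,0,0.2,0],[0,0,0,0,0,0,0]])

```text
t: 4.62
tool_pos: [0.4816, -0.1831, 0.1941]
tool_rot: [-0.236, 3.131, -0.001]
contact_force: [1.2, 1.3, 6.3]
opening: -0.0004
```

>>> jog_arm(deltas=[[0,0,0,0,0,0.1,0],[0,0,0,0,0,0.1,0],[0,0,0,0,0,0,0]])

```text
t: 4.87
tool_pos: [0.4822, -0.1836, 0.1941]
tool_rot: [-0.236, 3.13, -0.003]
contact_force: [-1.7, 2.5, 12.5]
opening: 0.0001
```

>>> jog_arm(deltas=[[0,0,0,0,0,0.1,0],[0,0,0,0,0,-0.3,0],[0,0,0,0,0,-1,0],[0,0,0,0,0,-2.5,0],[0,0,0,-1,2,-2.5,0],[0,0,0,-1,2,-2.5,0.5],[0,0,0,-1,2,-2,0.5],[0,0,0,-0.9,1.1,0,0.5],[0,0,0,0,0,0,0.5],[0,0,0,0,0,0,0.5]])

```text
t: 5.7
tool_pos: [0.5087, -0.1066, 0.2976]
tool_rot: [0.238, -3.131, 0.0]
contact_force: [0.7, 0.2, 0.9]
opening: 0.0428
```

```bash
cat > cap.py <<'E'
from goto import *
rel((480.2,129.5,200))
im,d,K,W=grab('wrist'); save('wrist3',im)
hsv=cv2.cvtColor(im,cv2.COLOR_RGB2HSV).astype(int);H,S,V=hsv[...,0],hsv[...,1],hsv[...,2]; P=cloud(d,K,W)
b=((H>100)&(H<125)&(S>150)&(V>50)&(P[...,2]>.14)).astype(np.uint8)
k,l,st,c=cv2.connectedComponentsWithStats(b)
for i in range(1,k):
    if st[i,4]>20: print('cap',c[i],st[i],np.percentile(P[l==i][:,2],[5,50,95]).round(4),np.median(P[l==i],0).round(4),ray(K,W,c[i],.172)[0].round(4))
E
python3 cap.py
```

```text
t 5.7 pos [ 508.7 -106.6  297.6] F [0.7 0.2 0.9] open 42.8 turn [ 0.0001 -0.0016  0.0014] shift cm (in turned tool axes) [-0.71 23.77  9.76]
cap [196.17784257 161.71137026] [182 147  29  30 686] [0.1709 0.1721 0.1731] [ 0.4815 -0.1822  0.1721] [ 0.4815 -0.1822  0.172 ]
cap [467.        325.0952381] [458 318  19  15  21] [0.3341 0.3368 0.3404] [ 0.489  -0.0532  0.3368] [0.5955 0.0776 0.172 ]
```

>>> jog_arm(deltas=[[0,0,0,0,1,0,0.5],[0,0,0,-0.1,2.5,0.5,0.5],[0,0,0,-0.1,3,0.5,0.5],[0,0,0,-0.1,3,0.5,0.5],[0,0,0,-0.1,3,0.5,0.5],[0,0,0,-0.1,3,0.5,0.5],[0,0,0,-0.1,3,1,0.5],[0,0,0,-0.1,2.5,1,0.5],[0,0,0,-0.1,1.8,1,0.5],[0,0,0,0,1,1,0.5],[0,0,0,0,0,0,0.5],[0,0,0,0,0,0,0.5]])

```text
t: 6.75
tool_pos: [0.4806, 0.1291, 0.2321]
tool_rot: [0.236, -3.13, 0.001]
contact_force: [-0.3, -0.2, 0.2]
opening: 0.0425
```

```bash
cat > knob.py <<'E'
from goto import *
import sys
rel((480.2,129.5,140))
im,d,K,W=grab('wrist'); save(sys.argv[1],im)
hsv=cv2.cvtColor(im,cv2.COLOR_RGB2HSV).astype(int);H,S,V=hsv[...,0],hsv[...,1],hsv[...,2]; P=cloud(d,K,W)
b=(((H<6)|(H>174))&(S>150)&(V>80)&(P[...,2]>.12)).astype(np.uint8)
k,l,st,c=cv2.connectedComponentsWithStats(b)
for i in range(1,k):
    if st[i,4]>60:
        zt=np.percentile(P[l==i][:,2],90); t=(l==i)&(P[...,2]>zt-.004); v,u=np.nonzero(t)
        print('knob',st[i],'ztop',zt.round(4),'top centre',ray(K,W,[(u.min()+u.max())/2,(v.min()+v.max())/2],zt)[0].round(4))
E
python3 knob.py knob1
```

```text
t 6.75 pos [480.6 129.1 232.1] F [-0.3 -0.2  0.2] open 42.5 turn [-0.0005 -0.0026  0.0003] shift cm (in turned tool axes) [0.03 0.05 9.21]
knob [274 206  27  26 539] ztop 0.1385 top centre [0.4787 0.1298 0.1385]
```

View pics/knob1.png

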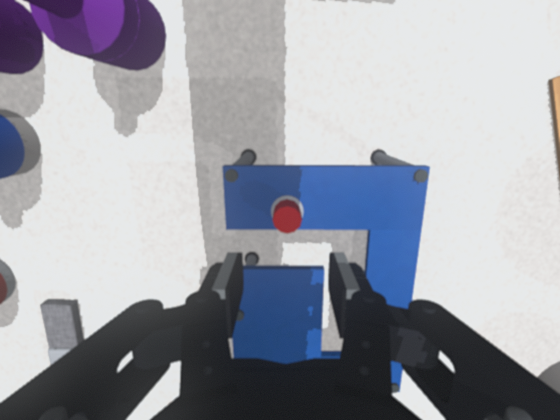

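The knob at (287,216) sits midway between the fingers (columns 240–330), and the rack's edges are parallel to the image axes. That confirms the yaw. Next I descend and grip.

>>> jog_arm(deltas=[[0,0,0,0.1,0.05,1,0.5],[0,0,0,0,0,2,0.5],[0,0,0,0,0,2,0.5],[0,0,0,0,0,2,0.5],[0,0,0,0,0,1.2,0.5],[0,0,0,0,0,0.6,0.5],[0,0,0,0,0,0,0.5],[0,0,0,0,0,0.2,0.1],[0,0,0,0,0,0,0.1],[0,0,0,0,0,0,0.1],[0,0,0,0,0,0,0.1],[0,0,0,0,0,0,0.1]])

```text
t: 7.8
tool_pos: [0.481, 0.1301, 0.1445]
tool_rot: [-0.236, 3.131, 0.001]
contact_force: [0.3, 1.1, 1.8]
opening: 0.0201
```

>>> jog_arm(deltas=[[0,0,0,0,0,0,0.1],[0,0,0,0,0,-0.3,0.1],[0,0,0,0,0,-0.5,0.1],[0,0,0,0,0,-0.5,0.1],[0,0,0,0,0,-0.5,0.1],[0,0,0,0,0,-0.5,0.1],[0,0,0,0,0,-0.4,0.1],[0,0,0,0,0,-0.1,0.1],[0,0,0,0,0,0,0.1]])

```text
t: 8.55
tool_pos: [0.4809, 0.1301, 0.1714]
tool_rot: [-0.236, 3.13, 0.001]
contact_force: [4.5, 2.4, -1.3]
opening: 0.0202
```

>>> jog_arm(deltas=[[0,0,0,0,0,-0.15,0.1],[0,0,0,0,0,-0.15,0.1],[0,0,0,0,0,0,0.1]])

```text
t: 8.8
tool_pos: [0.4808, 0.1301, 0.1726]
tool_rot: [-0.235, 3.13, 0.001]
contact_force: [9.8, 3.7, -11.3]
opening: 0.0198
```

>>> jog_arm(deltas=[[0,0,0,0,0,-0.05,0.1],[0,0,0,0,0,0,0.5],[0,0,0,0,0,0,0.5],[0,0,0,0,0,0,0.5],[0,0,0,0,0,-1,0.5],[0,0,0,0,0,-2,0.5],[0,0,0,0,0,-2,0.5],[0,0,0,0,0,-1,0.5],[0,0,0,0,0,0,0.5]])

```text
t: 9.55
tool_pos: [0.482, 0.13, 0.239]
tool_rot: [-0.235, 3.126, 0.0]
contact_force: [0.2, 1.0, -0.2]
opening: 0.0427
```

```bash
python3 knob.py knob2 && python3 -c "
from goto import *
rel((481.5,-182.2,235))"
```

```text
t 9.55 pos [482. 130. 239.] F [ 0.2  1.  -0.2] open 42.7 turn [-0.0004  0.0068  0.0002] shift cm (in turned tool axes) [ 0.19 -0.03  9.9 ]
knob [272 212  29  28 640] ztop 0.1663 top centre [0.4788 0.1297 0.1663]
t 9.6 pos [481.2 129.9 236.9] F [ 0.   0.2 -1. ] open 42.5 turn [-0.0003  0.0038  0.0001] shift cm (in turned tool axes) [  4.63 -30.87   0.19]
```

>>> jog_arm(deltas=[[0,0.0038,0,0.2,-1,0,0.6],[0,0,0,0.5,-3,0,0.6],[0,0,0,0.5,-3.5,0,0.6],[0,0,0,0.5,-3.5,0,0.6],[0,0,0,0.5,-3.5,0,0.6],[0,0,0,0.5,-3.5,0,0.6],[0,0,0,0.5,-3.5,0,0.6],[0,0,0,0.5,-3.5,0,0.6],[0,0,0,0.5,-3,0,0.6],[0,0,0,0.3,-2,0,0.6],[0,0,0,0.13,-0.87,0,0.6],[0,0,0,0,0,0,0.6]])

```text
t: 10.6
tool_pos: [0.4797, -0.1838, 0.2335]
tool_rot: [0.231, -3.127, -0.002]
contact_force: [0.0, -0.2, -0.4]
opening: 0.0515
```

```bash
python3 -c "
from goto import *
rel((481.5,-182.2,147))
im,d,K,W=grab('wrist'); save('b1',im)
hsv=cv2.cvtColor(im,cv2.COLOR_RGB2HSV).astype(int);H,S,V=hsv[...,0],hsv[...,1],hsv[...,2]; P=cloud(d,K,W)
b=((H>100)&(H<125)&(S>150)&(V>50)&(abs(P[...,2]-.172)<.004)).astype(np.uint8)
v,u=np.nonzero(b); print(len(u),ray(K,W,[(u.min()+u.max())/2,(v.min()+v.max())/2],.172))
"
```

```text
t 10.6 pos [ 479.7 -183.8  233.5] F [ 0.  -0.2 -0.4] open 51.5 turn [ 0.0015 -0.0062 -0.0029] shift cm (in turned tool axes) [-0.21  0.13  8.65]
1050 [[ 0.48117574 -0.18324361  0.172     ]]
```

>>> jog_arm(deltas=[[0,0,0,-0.1,0.05,1,0.6],[0,0,0,-0.05,0,2,0.6],[0,0,0,0,0,2,0.6],[0,0,0,0,0,2,0.6],[0,0,0,0,0,1,0.6],[0,0,0,0,0,0.5,0.6],[0,0,0,0,0,0,0.6],[0,0,0,0,0,0,0.6]])

```text
t: 11.32
tool_pos: [0.4821, -0.1813, 0.1505]
tool_rot: [0.237, -3.129, 0.001]
contact_force: [-1.1, -0.1, 0.5]
opening: 0.0514
```

```bash
python3 -c "
from goto import *
rel((481.3,-182.7,147))"
```

```text
t 11.32 pos [ 482.1 -181.3  150.5] F [-1.1 -0.1  0.5] open 51.4 turn [-0.0004 -0.0032  0.001 ] shift cm (in turned tool axes) [ 0.11 -0.13  0.35]
```

>>> jog_arm(deltas=[[0,-0.003,0,0.1,-0.13,0.2,0.6],[0,0,0,0,0,0,0.6],[0,0,0,0,0,0,0.4],[0,0,0,0,0,0,0.35],[0,0,0,0,0,0,0.2],[0,0,0,0,0,0,0.2],[0,0,0,0,0,0,0.2],[0,0,0,0,0,0,0.2]], grip_force=60)

```text
t: 11.98
tool_pos: [0.4815, -0.1832, 0.1489]
tool_rot: [-0.236, 3.132, -0.001]
contact_force: [-0.1, 1.2, 5.3]
opening: 0.026
```

>>> jog_arm(deltas=[[0,0,0,0,0,-0.1,0.2],[0,0,0,0,0,-0.15,0.2],[0,0,0,0,0,-0.15,0.2],[0,0,0,0,0,0,0.2],[0,0,0,0,0,0,0.2]])

```text
t: 12.4
tool_pos: [0.4804, -0.1828, 0.1511]
tool_rot: [0.235, -3.131, -0.001]
contact_force: [1.3, 0.8, -3.6]
opening: 0.0259
```

```bash
python3 -c "
from goto import *
rel((531,25,150))"
```

```text
t 12.4 pos [ 480.4 -182.8  151.1] F [ 1.3  0.8 -3.6] open 25.9 turn [ 0.0009 -0.0022  0.0001] shift cm (in turned tool axes) [-8.11 19.79  0.11]
```

>>> jog_arm(deltas=[[0,0,0,-0.4,1,0,0.2],[0,0,0,-0.8,2,0,0.2],[0,0,0,-1,2.5,0,0.2],[0,0,0,-1,2.5,0,0.2],[0,0,0,-1,2.5,0,0.2],[0,0,0,-1,2.5,0,0.2],[0,0,0,-1,2.5,0,0.2],[0,0,0,-1,2,0,0.2],[0,0,0,-0.6,1.5,0,0.2],[0,0,0,-0.3,0.8,0,0.2],[0,0,0,0,0,0,0.2],[0,0,0,0,0,0,0.2]])

```text
t: 13.4
tool_pos: [0.5311, 0.025, 0.1516]
tool_rot: [0.237, -3.131, 0.001]
contact_force: [-0.4, -0.0, -2.3]
opening: 0.0259
```

```bash
python3 -c "
from goto import *
rel((531,25,150))
im,d,K,W=grab('wrist'); save('m1',im); np.savez('/tmp/m1',im=im,d=d,K=K,W=W)
P=np.array([[-18,-80],[18,-80],[0,-80],[0,20],[-18,38],[-34,-30],[-70,-80],[-70,80]])
a=np.radians(8.68);c,s=np.cos(a),np.sin(a)
w=np.c_[509.8+P[:,0]*c-P[:,1]*s,163.5+P[:,0]*s+P[:,1]*c,np.full(len(P),114)]/1000; w[5,2]=.1655
print(proj(K,W,w).round(0).tolist())
"
```

```text
t 13.4 pos [531.1  25.  151.6] F [-0.4 -0.  -2.3] open 25.9 turn [-0.0004 -0.0017  0.001 ] shift cm (in turned tool axes) [0.01 0.   0.16]
[[398.0, 222.0], [391.0, 282.0], [394.0, 253.0], [574.0, 253.0], [617.0, 222.0], [588.0, 227.0], [409.0, 122.0], [735.0, 122.0]]
```

View pics/m1.png

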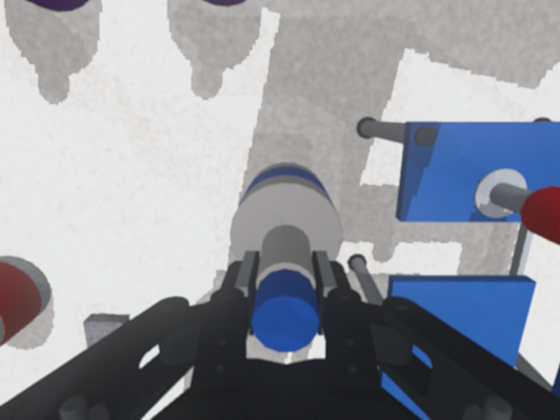

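The slot mouth is at column ~395, rows 221–277, where the lower edge includes the visible slot wall. Prediction was 222–282. The neck is held between the pads with the cap at (285,310). A quick numeric check follows before entry.

```bash
python3 -c "
from goto import *
z=np.load('/tmp/m1.npz'); im,d,K,W=[z[k] for k in('im','d','K','W')]
hsv=cv2.cvtColor(im,cv2.COLOR_RGB2HSV).astype(int);H,S,V=hsv[...,0],hsv[...,1],hsv[...,2]; P=cloud(d,K,W)
a=np.radians(8.68);c,s=np.cos(a),np.sin(a)
loc=lambda w:np.array([((w[0]*1e3-509.8)*c+(w[1]*1e3-163.5)*s),(-(w[0]*1e3-509.8)*s+(w[1]*1e3-163.5)*c),w[2]*1e3]).round(1)
blue=(H>100)&(H<125)&(S>120)&(V>40)
m=blue&(P[...,2]>.165)&(P[...,2]<.185); m[:,:240]=0; m[:,330:]=0
v,u=np.nonzero(m); zt=np.median(P[m][:,2]); uc,vc=(u.min()+u.max())/2,(v.min()+v.max())/2
print('cap',u.min(),u.max(),v.min(),v.max(),zt,'rack coords',loc(ray(K,W,[uc,vc],zt)[0]))
# slot edges along columns, rows + depth-z
for col in (410,425,440,455):
    r=np.nonzero(blue[:,col]&(np.arange(420)<330))[0]; g=np.nonzero(np.diff(r)>15)[0]
    for i in g:
        a1,b1=r[i],r[i+1]
        print(col,a1,b1,loc(ray(K,W,[col,a1+.5],.114)[0])[:2],'wall bottom',loc(ray(K,W,[col,b1-.5],.106)[0])[:2],'z at',P[b1+1:b1+14:2,col,2].round(3))
"
```

```text
cap 251 319 282 351 0.17445701317819584 rack coords [  -2.6 -140.5  174.5]
410 220 277 [-19.1 -73.4] wall bottom [ 18.9 -66. ] z at [0.111 0.112 0.114 0.114 0.115 0.114 0.114]
425 220 277 [-19.1 -65.4] wall bottom [ 18.9 -57. ] z at [0.11  0.112 0.115 0.114 0.114 0.114 0.114]
440 220 277 [-19.1 -57.3] wall bottom [ 18.9 -48. ] z at [0.111 0.112 0.114 0.114 0.114 0.114 0.115]
455 220 277 [-19.1 -49.2] wall bottom [ 18.9 -39.1] z at [0.11  0.111 0.114 0.114 0.114 0.114 0.115]
```

>>> jog_arm(deltas=[[0,0,0,-0.15,0.5,0,0.2],[0,0,0,0,1,0,0.2],[0,0,0,0,1,0,0.2],[0,0,0,0,1,0,0.2],[0,0,0,0,1,0,0.2],[0,0,0,0,1,0,0.2],[0,0,0,0,1,0,0.2],[0,0,0,0,0.5,0,0.2],[0,0,0,0,0,0,0.2]])

```text
t: 14.2
tool_pos: [0.5221, 0.0956, 0.1519]
tool_rot: [0.238, -3.132, -0.0]
contact_force: [0.2, 0.3, -3.7]
opening: 0.0256
```

```bash
cat > chk.py <<'E'
from goto import *
import sys
a=np.radians(8.68);c,s=np.cos(a),np.sin(a)
def rk(w): x,y=w[0]*1e3-509.8,w[1]*1e3-163.5; return np.array([x*c+y*s,-x*s+y*c]).round(1)
rel((506.8,183.2,150))
o=ctrl.get_obs(); f=o['contact_force']; print('rack TCP',rk(o['tool_pos']),'Frack',(f[0]*c+f[1]*s).round(1),(-f[0]*s+f[1]*c).round(1),f[2].round(1))
im,d,K,W=grab('wrist'); save(sys.argv[1],im)
hsv=cv2.cvtColor(im,cv2.COLOR_RGB2HSV).astype(int);H,S,V=hsv[...,0],hsv[...,1],hsv[...,2]; P=cloud(d,K,W)
m=(H>100)&(H<125)&(S>120)&(V>40)&(P[...,2]>.165)&(P[...,2]<.185); m[:,:240]=0; m[:,330:]=0
v,u=np.nonzero(m); zt=np.median(P[m][:,2]); print('cap rack',rk(ray(K,W,[(u.min()+u.max())/2,(v.min()+v.max())/2],zt)[0]),zt.round(4))
E
python3 chk.py m2
```

```text
t 14.2 pos [522.1  95.6 151.9] F [ 0.2  0.3 -3.7] open 25.6 turn [ 0.0002 -0.0009  0.0019] shift cm (in turned tool axes) [0.21 8.89 0.19]
rack TCP [  1.9 -69. ] Frack 0.2 0.3 -3.7
cap rack [  0.3 -68.3] 0.1747
```

View pics/m2.png

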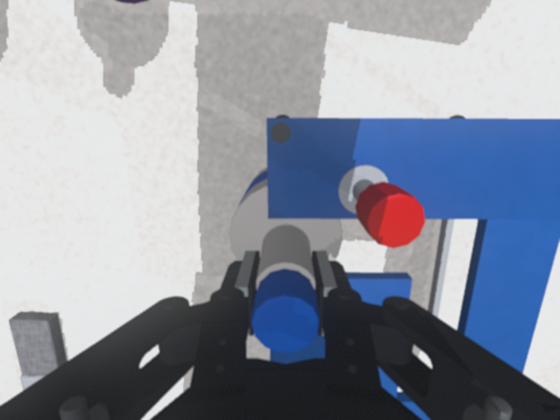

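The neck is inside the mouth with the shoulder under the plate and no side force. The raised knob at (390,214) stays clear of the fingers (row 250 and below). I continue to the bend.

>>> jog_arm(deltas=[[0,0,0,0.05,0.5,0,0.2],[0,0,0,0,1,0,0.2],[0,0,0,0,1,0,0.2],[0,0,0,0,1,0,0.2],[0,0,0,0,1,0,0.2],[0,0,0,0,1,0,0.2],[0,0,0,0,1,0,0.2],[0,0,0,0,1,0,0.2],[0,0,0,0,0.9,0,0.2],[0,0,0,0,0.4,0,0.2],[0,0,0,0,0,0,0.2]])

```text
t: 15.17
tool_pos: [0.5085, 0.1822, 0.1519]
tool_rot: [0.238, -3.132, -0.0]
contact_force: [0.1, -0.4, -3.2]
opening: 0.0262
```

```bash
python3 chk.py m3
```

```text
t 15.17 pos [508.5 182.2 151.9] F [ 0.1 -0.4 -3.2] open 26.2 turn [ 0.0001 -0.0009  0.0015] shift cm (in turned tool axes) [0.16 0.12 0.19]
rack TCP [ 1.6 18.7] Frack 0.0 -0.4 -3.2
cap rack [-0.1 18.5] 0.1747
```

>>> jog_arm(deltas=[[0,0,0,-0.3,0.13,0,0.2],[0,0,0,-1,0,0,0.2],[0,0,0,-1,0,0,0.2],[0,0,0,-1,0,0,0.2],[0,0,0,-1,0,0,0.2],[0,0,0,-1,0,0,0.2],[0,0,0,-1,0,0,0.2],[0,0,0,-1,0,0,0.2],[0,0,0,-1,0,0,0.2],[0,0,0,-0.5,0,0,0.2],[0,0,0,0,0,0,0.2]])

```text
t: 16.13
tool_pos: [0.5968, 0.1958, 0.1519]
tool_rot: [0.235, -3.133, 0.0]
contact_force: [-0.6, -0.4, -2.9]
opening: 0.0259
```

```bash
python3 chk.py m4
```

```text
t 16.13 pos [596.8 195.8 151.9] F [-0.6 -0.4 -2.9] open 25.9 turn [-0.     -0.0002 -0.    ] shift cm (in turned tool axes) [9.08 0.1  0.19]
rack TCP [90.8 18.8] Frack -0.6 -0.3 -2.9
cap rack [87.9 18.4] 0.1747
```

>>> jog_arm(deltas=[[0,0,0,-0.2,0.1,0,0.2],[0,0,0,-0.15,0,0,0.2],[0,0,0,0,0,0,0.2]])

```text
t: 16.43
tool_pos: [0.5984, 0.1973, 0.1517]
tool_rot: [0.236, -3.131, -0.0]
contact_force: [-0.8, -0.7, -2.9]
opening: 0.0259
```

>>> jog_arm(deltas=[[0,0,0,-0.15,0,0,0.2],[0,0,0,0,0,0,0.2]])

```text
t: 16.6
tool_pos: [0.599, 0.1974, 0.1517]
tool_rot: [0.236, -3.128, 0.0]
contact_force: [-5.5, -0.0, -0.1]
opening: 0.0258
```

```bash
python3 chk.py m5
```

```text
t 16.6 pos [599.  197.4 151.7] F [-5.5 -0.  -0.1] open 25.8 turn [ 0.0001 -0.0047  0.0004] shift cm (in turned tool axes) [ 9.33 -0.03  0.17]
rack TCP [93.3 20.1] Frack -5.5 0.8 -0.1
cap rack [90.5 19.1] 0.1745
```

>>> jog_arm(deltas=[[0,0,0,0.05,0,0.1,0.2],[0,0,0,0,0,0.1,0.2],[0,0,0,0,0,0,0.2]])

```text
t: 16.9
tool_pos: [0.5989, 0.1973, 0.1495]
tool_rot: [0.236, -3.13, 0.0]
contact_force: [-5.3, -2.3, -1.1]
opening: 0.0258
```

>>> jog_arm(deltas=[[0,0,0,0,0,0.1,0.2],[0,0,0,0,0,0,0.2]])

```text
t: 17.07
tool_pos: [0.599, 0.1973, 0.1493]
tool_rot: [0.236, -3.129, 0.0]
contact_force: [-7.4, -1.0, 3.4]
opening: 0.026
```

>>> jog_arm(deltas=[[0,0,0,0,0,0.03,0.2],[0,0,0,0,0,0,0.35],[0,0,0,0,0,0,0.5],[0,0,0,0,0,0,0.6],[0,0,0,0,0,0,0.6],[0,0,0,0,0,-1,0.6],[0,0,0,0,0,-2,0.6],[0,0,0,0,0,-2.5,0.6],[0,0,0,0,0,-2.5,0.6],[0,0,0,0,0,-1.5,0.6],[0,0,0,0,0,0,0.6],[0,0,0,0,0,0,0.6]])

```text
t: 18.07
tool_pos: [0.6005, 0.1974, 0.2448]
tool_rot: [-0.236, 3.131, 0.0]
contact_force: [0.2, -0.2, -1.0]
opening: 0.0513
```

```bash
python3 chk.py m6; python3 -c "
from goto import *
rel((480.4,129.5,200))"
```

```text
t 18.07 pos [600.5 197.4 244.8] F [ 0.2 -0.2 -1. ] open 51.3 turn [0.0001 0.0018 0.0001] shift cm (in turned tool axes) [ 9.48 -0.01  9.48]
rack TCP [94.8 19.9] Frack 0.2 -0.3 -1.0
cap rack [90.6 20.1] 0.1719
t 18.12 pos [599.7 197.3 242.8] F [-0.2 -1.2 -0.1] open 51.3 turn [-0.     -0.0015  0.    ] shift cm (in turned tool axes) [12.81 -4.92  4.28]
```

View pics/m6.png

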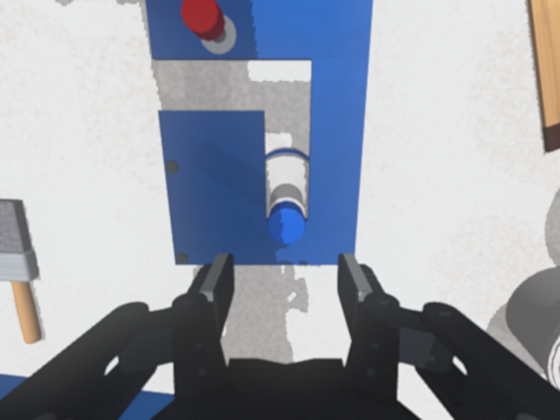

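The bottle stands upright at the inner end, with its cap at (286,222) and the neck at the slot end at about row 218. I check the remaining gap using rack edges in this same image.

```bash
python3 -c "
from chk import *
blue=(H>100)&(H<125)&(S>120)&(V>40)
for col in (240,320,340):
    r=np.nonzero(blue[:,col])[0]; r=r[r<300]
    print('plate +x edge row',col,r.max(),rk(ray(K,W,[col,r.max()+.5],.114)[0]))
for row in (60,61): pass
for col in (200,240,290):
    r=np.nonzero(blue[:,col])[0]; g=np.nonzero(np.diff(r)>15)[0]
    print(col,'x=-18 edge',r[g[0]],rk(ray(K,W,[col,r[g[0]]+.5],.114)[0]),'next',r[g[0]+1],rk(ray(K,W,[col,r[g[0]+1]-.5],.106)[0]))
for row in (150,190,205,210,214,218,222):
    r=np.nonzero(blue[row])[0]; g=np.nonzero(np.diff(r)>4)[0]; print(row,[(r[i],r[i+1]) for i in g])
" mm 2>/dev/null
python3 - <<'E'
import cv2
im=cv2.imread('pics/m6.png')[180:250,240:335]; cv2.imwrite('pics/crop.png',cv2.resize(im,None,fx=6,fy=6,interpolation=cv2.INTER_CUBIC))
E
```

```text
t 18.12 pos [599.7 197.3 242.8] F [-0.2 -1.2 -0.1] open 51.3 turn [-0.     -0.0015  0.    ] shift cm (in turned tool axes) [ 9.39 -0.    9.28]
rack TCP [93.9 19.8] Frack -0.3 -1.1 -0.1
cap rack [90.5 20. ] 0.1719
plate +x edge row 240 265 [147.8 -20.6]
plate +x edge row 320 266 [148.9  50.3]
plate +x edge row 340 253 [136.3  67.4]
200 x=-18 edge 59 [-18.6 -42.7] next 113 [ 18.3 -47.7]
240 x=-18 edge 60 [-17.9 -13.4] next 113 [ 18.4 -16.1]
290 x=-18 edge 60 [-17.9  23.2] next 152 [48.9 23.5]
150 [(np.int64(263), np.int64(311))]
190 [(np.int64(264), np.int64(309))]
205 [(np.int64(264), np.int64(280)), (np.int64(292), np.int64(309))]
210 [(np.int64(264), np.int64(273)), (np.int64(299), np.int64(309))]
214 [(np.int64(264), np.int64(271)), (np.int64(301), np.int64(309))]
218 [(np.int64(265), np.int64(270)), (np.int64(303), np.int64(309))]
222 []
```

View pics/crop.png

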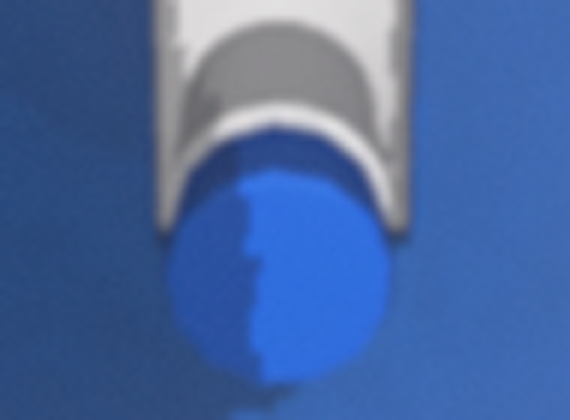

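```bash
python3 -c "
from chk import *
print('top face',rk(ray(K,W,[286.2,226.2],.172)[0]),'slot end corners (want 108)',rk(ray(K,W,[267,219],.114)[0]),rk(ray(K,W,[307,219],.114)[0]))
im,d,K,W=grab('scene'); save('s2',im)
P0=lambda x,y,z:np.array([509.8+x*c-y*s,163.5+x*s+y*c,z])/1000
print(proj(K,W,[P0(94,20,172),P0(108,20,114),P0(-34,-30,165.5)]).round(1).tolist())
i0=im[200:330,350:500]; cv2.imwrite('pics/s2c.png',cv2.resize(cv2.cvtColor(i0,cv2.COLOR_RGB2BGR),None,fx=5,fy=5,interpolation=cv2.INTER_CUBIC)[:600,:750])
" mm2
```

```text
t 18.17 pos [599.2 197.2 241.6] F [-0.1  0.7 -0.3] open 50.9 turn [-0.0002 -0.0036  0.    ] shift cm (in turned tool axes) [9.34 0.   9.16]
rack TCP [93.4 19.8] Frack -0.0 0.7 -0.3
cap rack [90.5 20. ] 0.1718
top face [88.9 20.1] slot end corners (want 108) [103.3   4.2] [103.3  37.8]
[[441.9, 274.8], [432.3, 303.9], [422.0, 214.0]]
```

View pics/s2c.png

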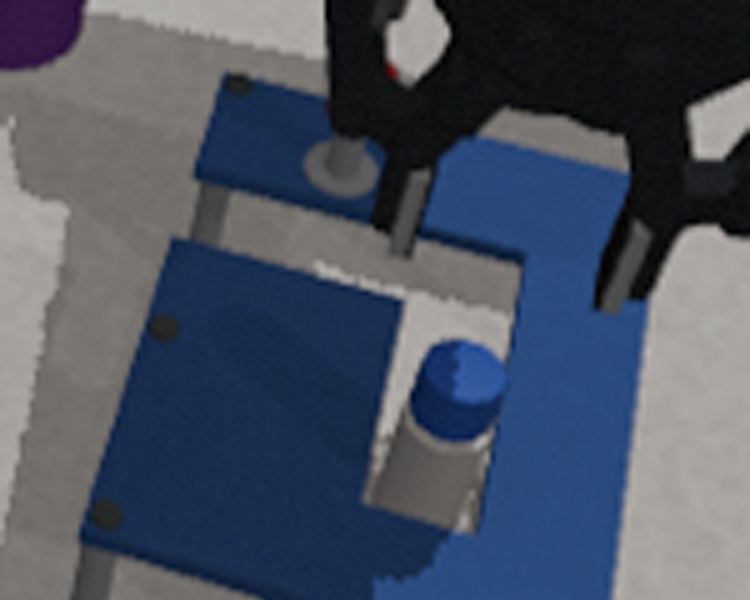

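In the scene view the cap top centre is within about 1 px of its predicted position at rack (94,20). The neck also met the closed end under force. The bottle is seated, so next I go over the knob with the fingers shut.

>>> jog_arm(deltas=[[0,0,0,0.5,0,0,0],[0,0,0,1.5,-0.5,0,0],[0,0,0,2,-0.9,0,0],[0,0,0,2,-1,0,0],[0,0,0,2,-1,0,0],[0,0,0,2,-0.8,0.5,0],[0,0,0,1.5,-0.5,1,0],[0,0,0,1.0,-0.2,1,0],[0,0,0,0.3,0,1,0],[0,0,0,0,0,0.5,0],[0,0,0,0,0,0,0],[0,0,0,0,0,0,0]])

```text
t: 19.27
tool_pos: [0.4809, 0.1299, 0.2033]
tool_rot: [0.236, -3.131, 0.0]
contact_force: [-0.0, -0.1, -0.2]
opening: -0.0
```

```bash
python3 -c "
from goto import *
rel((480,129.4,187.5))"
```

```text
t 19.27 pos [480.9 129.9 203.3] F [-0.  -0.1 -0.2] open -0.0 turn [ 0.0001 -0.0015  0.0003] shift cm (in turned tool axes) [ 0.1  -0.04  1.58]
```

>>> jog_arm(deltas=[[0,0,0,0.1,-0.04,1,0],[0,0,0,0,0,0.6,0],[0,0,0,0,0,0.5,0],[0,0,0,0,0,0.5,0],[0,0,0,0,0,0.5,0],[0,0,0,0,0,0.5,0],[0,0,0,0,0,0.4,0],[0,0,0,0,0,0.2,0],[0,0,0,0,0,0,0]])

```text
t: 20.02
tool_pos: [0.48, 0.1292, 0.1613]
tool_rot: [0.236, -3.133, -0.0]
contact_force: [2.1, 0.4, 2.2]
opening: -0.0001
```

>>> jog_arm(deltas=[[0,0,0,0,0,0.15,0],[0,0,0,0,0,0.15,0],[0,0,0,0,0,0,0]])

```text
t: 20.27
tool_pos: [0.48, 0.1292, 0.1595]
tool_rot: [0.236, -3.132, 0.0]
contact_force: [-1.3, -0.8, 6.7]
opening: -0.0003
```

>>> jog_arm(deltas=[[0,0,0,0,0,0.1,0],[0,0,0,0,0,0.1,0],[0,0,0,0,0,0,0]])

```text
t: 20.52
tool_pos: [0.4801, 0.1292, 0.1594]
tool_rot: [0.236, -3.132, 0.0]
contact_force: [-5.3, -0.7, 16.5]
opening: 0.0
```

>>> jog_arm(deltas=[[0,0,0,0,0,-0.3,0],[0,0,0,0,0,-1,0],[0,0,0,0,0,-2,0],[0,0,0,0,0,-3,0],[0,0,0,0.5,-1,-3,0],[0,0,0,1,-2,-3,0],[0,0,0,1,-2,-2,0],[0,0,0,1,-2,0,0],[0,0,0,0,-1,0,0],[0,0,0,0,0,0,0],[0,0,0,0,0,0,0]])

```text
t: 21.43
tool_pos: [0.4568, 0.0449, 0.2982]
tool_rot: [0.234, -3.13, -0.001]
contact_force: [0.0, -0.3, -0.4]
opening: -0.0002
```

Run:
```python
from goto import *
import sys
a=np.radians(8.68);c,s=np.cos(a),np.sin(a)
rk=lambda w:np.array([(w[0]*1e3-509.8)*c+(w[1]*1e3-163.5)*s,-(w[0]*1e3-509.8)*s+(w[1]*1e3-163.5)*c]).round(1)
rel((480,129,200))
for n in('wrist','top','scene'):
    im,d,K,W=grab(n); save('f_'+n,im); P=cloud(d,K,W)
    hsv=cv2.cvtColor(im,cv2.COLOR_RGB2HSV).astype(int);H,S,V=hsv[...,0],hsv[...,1],hsv[...,2]
    inr=(P[...,0]>.4)&(P[...,0]<.7)&(P[...,1]>.05)&(P[...,1]<.3)
    for nm,m,zt in(('cap',(H>100)&(H<125)&(S>140)&(P[...,2]>.168)&(P[...,2]<.19)&inr,.172),('knob',((H<6)|(H>174))&(S>150)&(V>60)&(P[...,2]>.12)&(P[...,2]<.19)&inr,.1375),
      ('ycap',(H>20)&(H<32)&(S>150)&(P[...,2]>.14)&(P[...,2]<.19)&(P[...,1]<-.2),.172)):
        if m.sum()<15: print(n,nm,'none'); continue
        k,l,st,cc=cv2.connectedComponentsWithStats(m.astype(np.uint8)); i=1+st[1:,4].argmax()
        q=ray(K,W,cc[i],zt)[0]; print(n,nm,cc[i].round(1),st[i,4],'z90',np.percentile(P[l==i][:,2],90).round(4),'world',q.round(4),'rack',rk(q))
```

```text
t 21.43 pos [456.8  44.9 298.2] F [ 0.  -0.3 -0.4] open -0.2 turn [ 0.0011 -0.0032 -0.001 ] shift cm (in turned tool axes) [-3.55  7.97  9.82]
wrist cap none
wrist knob [367.9 232.1] 325 z90 0.1384 world [0.4789 0.1289 0.1375] rack [-35.8 -29.6]
wrist ycap none
top cap [141.8 177.8] 86 z90 0.1742 world [0.5997 0.1939 0.172 ] rack [93.5 16.5]
top knob none
top ycap [390.7 224.7] 104 z90 0.1749 world [ 0.5017 -0.3579  0.172 ] rack [ -86.7 -514.3]
scene cap [442.5 274.7] 180 z90 0.1739 world [0.5991 0.1982 0.172 ] rack [93.5 20.8]
scene knob [418.9 228.3] 143 z90 0.1393 world [0.4883 0.1313 0.1375] rack [-26.1 -28.6]
scene ycap [191.3 140.3] 136 z90 0.1738 world [ 0.5115 -0.3485  0.172 ] rack [ -75.6 -506.4]
```

View pics/f_scene.png

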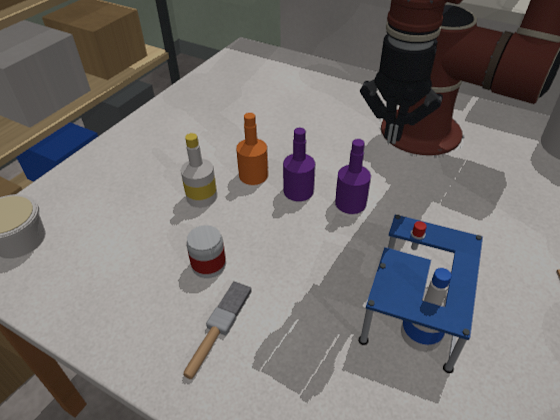

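The final scene view shows the bottle standing in the slot end (cap at (442,275)) and the knob down at (419,228). The bystanders are where they were, and the arm is clear of everything.

```bash
python3 -c "
from station import ctrl
print(ctrl.finish_job())"
```

```text
the job is handed in; nothing more can be done
None
```

I finished the job in the order asked and handed it in at about 21.6 s of the 64 s allowed. The hand-in gives no verdict.

**What I did:** I pressed the blue cap down and then pulled the red knob up. I slid the bottle through the mouth and round the bend until the neck met the closed end, stood it on the bench, and pushed the knob down again. The arm then moved clear.

**Last checks:**
- **Cap:** its top measured 172.1 mm after pressing, against 184 mm before. It read 171.9 mm again with the bottle in place.
- **Knob:** it stopped hard in both directions. Its top read 166.3 mm when up (165.5 expected) and 138.4 mm when down again, against 138.5 mm at the start.
- **Bottle position:** the top and scene cameras both put the cap at rack x = 93.5 mm, where 94 is the end. The closed end pushed back with about 5–7 N.
- **Bystanders:** the yellow cap was at the same pixels in both cameras, and the tin and brush looked unmoved in the scene view.
- **Forces:** the highest I read was about 17 N, when pushing the knob down.

**Checks that disagreed:**
- **Along the slot:** before the knob was pushed down, the wrist camera read the cap at x ≈ 90.5 mm, about 3 mm short of the end. That camera also read the plate's far edge about 1.5 mm short, so I trusted the contact force and the scene camera.
- **Across the slot:** the final cap reading differed between cameras, 16.5 mm (top) against 20.8 mm (scene). The top camera read the rack about 3 mm lower in y from the start.

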